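# Pack the jar and the flat tin into the slanted table caddy

## Task

Finish packing the slanted grey caddy for the dining table: put the flat green tea tin into its narrow end slot, and the red-lidded jar into the gap between the two low pots, each right way up, pushed fully home on the caddy's floor and standing square with the sloping caddy. Do not tip the tin or the jar over on the way, keep both pots seated in their places, and leave the sauce bottle, the mug and the two loose bowls standing where they are.

Things in the scene. Friction and masses are not known exactly. Their poses are not given: they have to be found in the camera images.
- caddy: Grey open box fixed on a wooden stand, tilted 0.5 rad towards the robot. Origin: centre of its underside, 30 mm above the table; z out of the mouth, x up the slope away from the robot, y along it. Outside 70 x 204 x 50 mm; walls, floor, divider 5 mm; inside 60 x 194, 45 deep. Rim-high divider at y 63 to 68 mm: narrow slot on its +y side, bay with two pots and the gap between them on its -y side.
- slot_floor (a point): Centre of the floor of the narrow slot (caddy x 0, y 82.5, z 5 mm); axes as the caddy's. The slot is 60 mm (x) x 29 mm (y), 45 mm deep.
- gap_floor (a point): Point of the caddy's floor in the middle of the gap between the pots (caddy x 0, y -17, z 5 mm); axes as the caddy's. The gap is 60 mm (x, between the walls) and about 59 mm (y, between the pots).
- tin: Flat green tea tin with a bare metal top and a paper label, 54 (x) x 24 (y) x 100 (z) mm, 4 mm rounded edges, about 150 g, standing upright on the table. Origin: centre of its underside.
- jar: Round amber jar with a red lid and a paper label, diameter 54 mm all the way up, 95 mm high (the lid is the top 31 mm), foot edge chamfered 5 mm, about 250 g, standing upright on the table. Origin: centre of its underside, z up its axis.
- square_pot: Low loose white square pot with a wooden lid, 50 x 50 x 42 mm, standing in the caddy's bay beside the divider (caddy y about 37 mm). Origin: centre of its underside. To stay there.
- round_pot: Low loose terracotta pot with a brass lid, diameter 50, height 42 mm, standing in the caddy's bay at its -y end (caddy y about -72 mm). Origin: centre of its underside. To stay there.
- sauce_bottle: Dark sauce bottle with a black cap, diameter 46, height 115 mm, standing among the tin and the jar. Origin: centre of its underside. Not to be moved.
- yellow_bowl: Loose yellow bowl, rim diameter 90, height 45 mm, on the table towards the back. Origin: centre of its underside. Not to be moved.
- blue_bowl: Loose blue bowl, rim diameter 90, height 45 mm, on the table towards the back. Origin: centre of its underside. Not to be moved.
- mug: White mug, diameter 76, height 85 mm, handle on its +y side, on the left of the table. Origin: centre of its underside. Not to be moved.
Things that resemble listed ones, but are neither listed nor needed, are in the scene too. What is shaped like the jar but pink is not meant.

How it is judged:
At the end, for the whole second after the job is handed in: Tin in the slot (x 8, y 6 mm from its centre), jar in the gap (within 12 mm): undersides within 8 mm of the caddy floor, axes within 0.2 (tin) and 0.25 rad (jar) of the caddy's. Both pots on the floor within 7 mm, 0.2 rad, within 12 mm of their places. All at rest (20 mm/s) (x of tin in the frame of slot_floor between -0.008 and 0.008 m and y of tin in the frame of slot_floor between -0.006 and 0.006 m and z of tin in the frame of slot_floor between -0.004 and 0.008 m and angle between the z axis of each of tin, square_pot, round_pot and the z axis of caddy, either way round below 0.2 rad and linear speed of each of tin, jar, square_pot, round_pot below 0.02 m/s and x of jar in the frame of gap_floor between -0.012 and 0.012 m and y of jar in the frame of gap_floor between -0.012 and 0.012 m and z of jar in the frame of gap_floor between -0.004 and 0.008 m and angle between the z axis of jar and the z axis of caddy, either way round below 0.25 rad and x of square_pot in the frame of caddy between -0.012 and 0.012 m and y of square_pot in the frame of caddy between 0.0255 and 0.0495 m and z of each of square_pot, round_pot in the frame of caddy below 0.012 m and x of round_pot in the frame of caddy between -0.012 and 0.012 m and y of round_pot in the frame of caddy between -0.0835 and -0.0595 m); the robot touches nothing.
It fails at once if the tin or the jar is tipped more than 63 degrees from upright (angle between any of tin, jar's own z axis and vertical above 1.1 rad).
It fails at once if the sauce bottle, a loose bowl or the mug is moved more than 30 mm or tipped over (distance of any of sauce_bottle, yellow_bowl, blue_bowl, mug from where it was at the start of the episode above 0.03 m or angle between any of sauce_bottle, yellow_bowl, blue_bowl, mug's own z axis and vertical above 0.5 rad).
It also fails if it takes over 64 s, if anything falls off the work surface, if the arm or the gripper's body presses on something with over 40 N, if the wrist force passes 120 N, or if a joint passes its speed limit or range.

## Robot

A 6-joint arm with a two-finger parallel gripper is mounted at the origin on the work surface. World frame = base frame: x ahead of the robot, y to its left, z up, the work surface at z = 0. Lengths are in m, angles in rad, forces in N, time in s.
With the tool pointing down it reaches from about 0.35 to 0.85 m from the base axis. Payload 8.1 kg.
Tool frame: the origin (TCP) lies on the centre line of the jaws, within the pads' length; the fingertips stand 17 mm ahead of it and the grasp point (between the pads) lies 2 mm behind it; z points along the fingers, y is the line along which they close (so a half turn about z gives the same grasp; the last joint's range is limited). The gripper opens to 93 mm and grips with 3 to 60 N. Pads are 15 mm wide; open, the fingers measure 128 mm over their backs; the gripper's body (75 mm by 188 mm) begins 65 mm behind the grasp point.
Start: joints at [1.218, 0.13, 1.488, -0, 1.523, -0.085], TCP at [0.159, 0.579, 0.236] pointing down, gripper open.
Joint ranges: [-2.96, 2.96], [-0.89, 2.26], [0.02, 2.5], [-1.34, 4.48], [0, 2.73], [-2.66, 2.66]. Speed limits (rad/s): [2.39, 2.39, 2.79, 3.14, 3.14, 3.14].

## Interface

Orientations are given as a rotation vector (axis times angle).
In Python, from plant import telemetry, viewer, order gives the robot as it stands.
- The arm moves only by the tool send_rows, never from a script. Its argument "plan" is a list that holds one entry, the list of rows, each a list of 5 numbers: the closure, from -1 (fully open) to 1 (shut), then the shift along the world's x, y, z normalised to -1 to 1, where 1 is 0.2 m, then the turn about the world's z normalised to -1 to 1, where 1 is 60 degrees. A call has 1 to 20 rows; each row is the pose to reach, as a shift and turn from the pose commanded when the call began; what a row does not reach only later rows make up. A row lasts 1/12 s, in which the tool goes at most 41.7 mm and 7.16 degrees, less where a joint would pass 70% of its speed; a pose out of reach is approached as far as the arm can. A call with a number of a shift or a turn outside -1 to 1 is refused whole. A call with a gripper value outside its range is refused whole. The fingers move at their own pace and stop on an object; "force" is the grip in N (left out, the last holds). Time passes only in rows, so rows that repeat a pose let the fingers close. It gives the time, the measured TCP pose, the force, the opening and the grip force at its end, in the units of the state.
- telemetry.read_state(): the state, without advancing time (a new reading comes with each control period).
- viewer.read_camera(name): name is "scene" or "top" or "wrist"; returns (picture, depth): 480x640x3 uint8, blue, green, red; 480x640 float32, m along the optical axis (not along the pixel's ray), 0 where there is no reading.
- viewer.calibration(name): a dict with "camera_matrix" (3x3 intrinsics, pixels), "dist_coeffs" ([k1, k2, p1, p2, k3] as OpenCV has them; the pictures are not rectified), "extrinsics" (4x4, takes a point from camera to world coordinates); the wrist camera has in their place "hand_eye" (4x4, takes a point from camera to tool coordinates, whose origin is the TCP and whose axes are the flange's). Camera axes: x right, y up, looking along -z (the intrinsics and any distortion apply to the point x, -y, -z); pixel columns grow to the right and rows downward; lengths in m; the calibration is good to about 2 mm. A picture is of the moment at which its call begins: read the wrist's pose just before it. calibration takes no time and is no camera call.
- order.close_job(): hands the job in; it is judged then, once.
The state is a dict: "t": time; "q": joint angles; "dq": joint speeds; "joint_torque": joint torques, N m; "tool_pos": TCP position; "orientation": TCP orientation; "force": force on the tool from outside, world axes, zero at the start; "wrist_torque": the same for the moment, N m; "opening": finger opening in m; "gripper_force": force on a finger pad.
Only numpy, scipy, OpenCV 4.12 (cv2) and the standard library are available. Lean on these libraries where they do the work, as an engineer would, in place of code of your own. Each camera call takes 0.05 s, during which the arm holds its last target. There are 200 camera calls.

## Working session

There is one attempt and no reset: what is moved stays moved. The work goes in short steps, Python scripts to look and compute and a tool call to move; the robot and the scene stay as the last step left them, time stands still between calls to the robot, and variables do not carry over. Pictures are saved under pics/ and viewed, at most 10 in all, crops included, and the job is handed in when it is done.

Besides the shell and the picture viewer there is one more tool, called after ">>>" as a command line: name --argument value ..., lists and objects as JSON in quotes. send_rows: Moves the arm, as the interface text tells. Scaled input: -1 to 1 covers 0.2 m each way for a shift and 60 degrees each way for a turn. Its arguments: {"type":"object","properties":{"plan":{"type":"array"},"force":{"type":"number"}},"required":["plan"]}

```bash
ls; mkdir -p pics
python3 - <<'E'
from plant import telemetry, viewer, order
import cv2,numpy as np
s=telemetry.read_state();print(s)
for n in("scene","top","wrist"):
    p,d=viewer.read_camera(n);cv2.imwrite(f"pics/{n}0.png",p);np.save(f"pics/{n}0.npy",d)
    print(n,viewer.calibration(n))
E
```

```text
pics
{'t': 0.0, 'q': array([ 1.21757316e+00,  1.31167904e-01,  1.48925572e+00, -2.26028863e-05,
        1.52300488e+00, -8.54328231e-02]), 'dq': array([-0.00033004, -0.00032445,  0.00090369, -0.00064148,  0.00116462,
        0.00085837]), 'joint_torque': array([-2.55629842e-03, -5.59853840e+01, -4.91750944e+01,  7.64688570e-02,
        3.59758164e-02, -1.87964097e-04]), 'tool_pos': array([0.15858073, 0.57811069, 0.23459634]), 'orientation': array([-4.19336067e-01, -3.11309855e+00,  2.82205299e-03]), 'force': array([ 0.04235932, -0.46268331,  0.06410167]), 'wrist_torque': array([ 0.01761766, -0.03730742, -0.00545862]), 'gripper_force': 0.0, 'opening': 0.09276478018283833}
scene {'camera_matrix': array([[624.57659246,   0.        , 319.55529082],
       [  0.        , 624.57659246, 238.71946822],
       [  0.        ,   0.        ,   1.        ]]), 'dist_coeffs': array([-0.13170728,  0.        ,  0.        ,  0.        ,  0.        ]), 'extrinsics': array([[-0.72062322, -0.59271136,  0.35971574,  1.0804697 ],
       [ 0.69329488, -0.61103236,  0.38207548,  0.55374928],
       [-0.00666
[... 550 characters left out ...]
00238,  1.04893682],
       [ 0.        ,  0.        ,  0.        ,  1.        ]])}
wrist {'camera_matrix': array([[429.99060274,   0.        , 319.667771  ],
       [  0.        , 429.99060274, 251.15702023],
       [  0.        ,   0.        ,   1.        ]]), 'dist_coeffs': array([-0.0190411,  0.       ,  0.       ,  0.       ,  0.       ]), 'hand_eye': array([[ 8.29677542e-05,  9.62532055e-01,  2.71167910e-01,
         7.62929897e-02],
       [ 9.99999996e-01, -8.61109066e-05, -3.06990291e-07,
         4.09276474e-04],
       [ 2.30550266e-05,  2.71167909e-01, -9.62532059e-01,
        -1.49742842e-01],
       [ 0.00000000e+00,  0.00000000e+00,  0.00000000e+00,
         1.00000000e+00]])}
```

View pics/scene0.png

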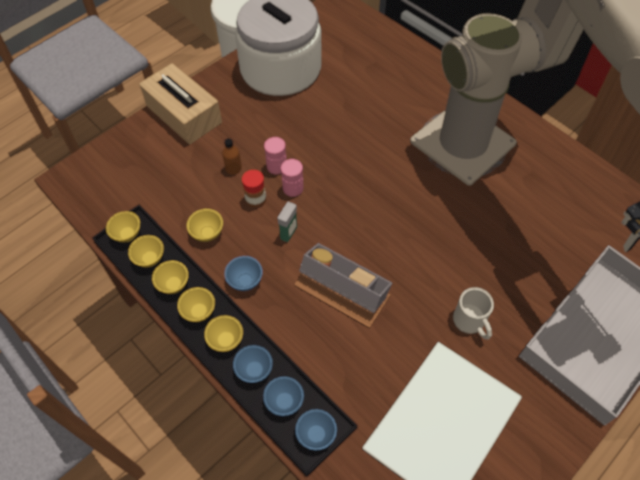

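View pics/top0.png

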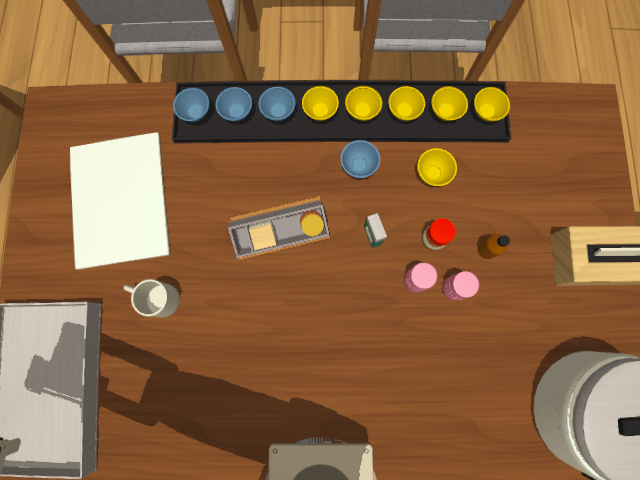

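Candidates in the top view:
- **Jar:** the red lid at (441,231) fits. The pink look-alikes at (423,276) and (462,285) are ruled out, and the bottle is at (497,244).
- **Tin:** at (376,229), with a green side.
- **Caddy:** about (279,228), with its narrow slot at the left end.

In the scene view the jar is at (253,182), the tin at (288,218) and the caddy at (345,280).

```bash
cat > h.py <<'E'
from plant import telemetry, viewer, order
import cv2,numpy as np
from scipy.spatial.transform import Rotation as R
def pose(s=None):
    s=s or telemetry.read_state(); T=np.eye(4);T[:3,:3]=R.from_rotvec(s['orientation']).as_matrix();T[:3,3]=s['tool_pos'];return T
def cam(n,T=None):
    c=viewer.calibration(n); E=c['extrinsics'] if n!='wrist' else T@c['hand_eye']
    return c['camera_matrix'],c['dist_coeffs'],E
def rays(C,uv):
    K,D,E=C; p=cv2.undistortPoints(np.array(uv,float).reshape(-1,1,2),K,D)[:,0]
    d=np.c_[p[:,0],-p[:,1],-np.ones(len(p))]@E[:3,:3].T
    return E[:3,3],d
def onz(C,uv,z):
    o,d=rays(C,uv); return o+d*((z-o[2])/d[:,2])[:,None]
def dep(C,uv,depth):
    o,d=rays(C,uv); return np.array([o+di*depth[int(round(v)),int(round(u))] for di,(u,v) in zip(d,uv)])
def tri(C1,u1,C2,u2):
    o1,d1=rays(C1,[u1]);o2,d2=rays(C2,[u2]);d1=d1[0];d2=d2[0]
    t=np.linalg.lstsq(np.c_[d1,-d2],o2-o1,rcond=None)[0]
    a,b=o1+t[0]*d1,o2+t[1]*d2; return (a+b)/2,np.linalg.norm(a-b)
def proj(C,P):
    K,D,E=C; p=(np.atleast_2d(P)-E[:3,3])@E[:3,:3]; p=p*[1,-1,-1]
    return cv2.projectPoints(p,np.zeros(3),np.zeros(3),K,D)[0][:,0]
def blobs(m,amin=30):
    n,l,st,ce=cv2.connectedComponentsWithStats(m.astype(np.uint8)*255)
    return [(st[i],ce[i],l==i) for i in range(1,n) if st[i][4]>=amin]
E
python3 - <<'E'
from h import *
I={n:cv2.imread(f'pics/{n}0.png') for n in('top','scene')};D={n:np.load(f'pics/{n}0.npy') for n in I}
red={}
for n in I:
    h=cv2.cvtColor(I[n],cv2.COLOR_BGR2HSV);H,S,V=cv2.split(h)
    m=((H<5)|(H>175))&(S>190)&(V>120)
    for st,ce,_ in blobs(m): print(n,'red',st,ce,dep(cam(n),[ce],D[n])); red.setdefault(n,ce)
    g=(H>45)&(H<95)&(S>60)&(V>30)
    for st,ce,_ in blobs(g,20): print(n,'green',st,ce,dep(cam(n),[ce],D[n]))
print(tri(cam('top'),red['top'],cam('scene'),red['scene']))
t=cam('top')
print('tintop',dep(t,[(376,223)],D['top']),onz(t,[(376,222)],.1), tri(t,(376,222),cam('scene'),(289,210)))
print('bottle',dep(t,[(503,241)],D['top']),'pink',dep(t,[(424,273),(463,282)],D['top']))
# caddy rim pixels
print('caddy',dep(t,[(231,236),(239,256),(328,235),(320,205),(242,239),(263,236),(313,222),(290,228)],D['top']))
a=cv2.resize(I['top'][190:310,210:530],None,fx=2.5,fy=2.5,interpolation=cv2.INTER_CUBIC);cv2.imwrite('pics/crop1.png',a)
E
```

```text
top red [428 219  27  26 536] [441.11753731 231.49253731] [[ 0.54717985 -0.25352407  0.09307558]]
top green [371 240  12   7  44] [375.81818182 243.45454545] [[ 0.52911883 -0.12068824  0.05552247]]
scene red [244 182  18   6  30] [252.93333333 185.53333333] [[ 0.56538548 -0.23199533  0.09778262]]
scene green [280 227   9  14  93] [284.19354839 233.51612903] [[ 0.57953621 -0.10589075  0.03373175]]
(array([ 0.55177351, -0.25824705,  0.06174602]), np.float64(0.006991734613066311))
tintop [[ 0.56422193 -0.11744124  0.09860694]] [[ 0.56602205 -0.11733965  0.1       ]] (array([ 0.55981054, -0.11147834,  0.11378138]), np.float64(0.010394063543409158))
bottle [[ 0.52249421 -0.37474622  0.11545988]] pink [[ 0.46030482 -0.21349324  0.09573834]
 [ 0.44157609 -0.29333976  0.09429836]]
caddy [[ 0.54087263  0.18547832  0.0817033 ]
 [ 0.50230313  0.17186958  0.05663786]
 [ 0.54783835 -0.01826782  0.05547322]
 [ 0.60450658 -0.00155157  0.09267479]
 [ 0.54432345  0.17138573  0.03047491]
 [ 0.54358063  0.11997233  0.06738976]
 [ 0.57219069  0.01351809  0.07445987]
 [ 0.56909523  0.06569418  0.02943164]]
```

View pics/crop1.png

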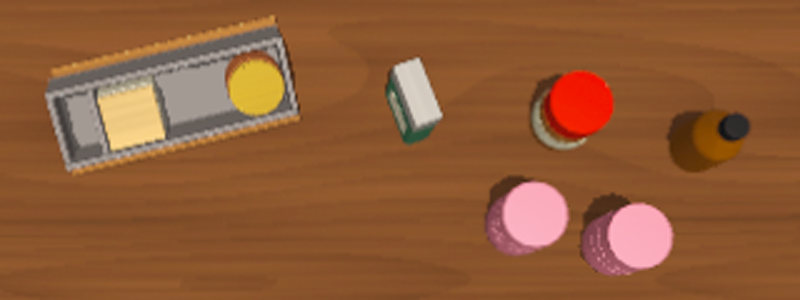

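>>> send_rows --plan '[[[-1,0.15,-0.15,0.1,0.05],[-1,0.3,-0.3,0.2,0.1],[-1,0.45,-0.45,0.3,0.2],[-1,0.6,-0.6,0.3,0.3],[-1,0.75,-0.75,0.3,0.4],[-1,0.9,-0.9,0.3,0.48],[-1,0.95,-1,0.3,0.48]]]'

```text
t: 0.73
tool_pos: [0.3504, 0.377, 0.2956]
orientation: [-0.376, 3.118, 0.0]
force: [0.7, -0.3, -0.1]
opening: 0.0928
gripper_force: 0.0
```

>>> send_rows --plan '[[[-1,0.15,-0.15,0,0],[-1,0.3,-0.3,0,0],[-1,0.45,-0.45,0,0],[-1,0.6,-0.6,0,0],[-1,0.75,-0.75,0,0],[-1,0.9,-0.9,0,0],[-1,0.9,-1,0,0]]]'

```text
t: 1.32
tool_pos: [0.5316, 0.1755, 0.2943]
orientation: [0.364, -3.12, 0.002]
force: [0.1, 0.3, -0.1]
opening: 0.093
gripper_force: 0.0
```

>>> send_rows --plan '[[[-1,0,-0.2,0,0],[-1,0,-0.4,0,0],[-1,0,-0.6,0,0],[-1,0,-0.75,0,0],[-1,0,-0.75,0,0],[-1,0,-0.75,0,0]]]'

```text
t: 1.82
tool_pos: [0.5286, 0.0272, 0.2954]
orientation: [0.363, -3.12, -0.0]
force: [-0.4, 0.3, 0.2]
opening: 0.0931
gripper_force: 0.0
```

Run:
```python
from h import *
s=telemetry.read_state();print(s['t'],s['tool_pos'],s['q'],s['force'])
np.save('pics/w1T.npy',pose(s));p,d=viewer.read_camera('wrist');cv2.imwrite('pics/w1.png',p);np.save('pics/w1.npy',d)
```

```text
1.8167 [0.52860634 0.02718597 0.29539639] [-4.56013086e-02 -7.87216473e-02  1.59293222e+00  1.51429110e-04
  1.62781038e+00 -1.84791878e+00] [-0.40711341  0.28330468  0.16581439]
```

View pics/w1.png

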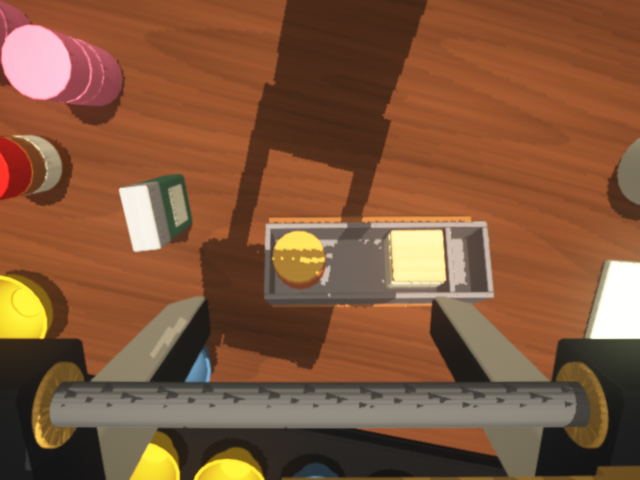

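The wrist view shows the caddy rim corners at about (265,224), (488,222), (493,298) and (265,302), and the slot at right (470,260). The gap is at (355,265), the tin top at about (148,216), and the red jar at the left edge (10,167). I'll take a second wrist view from further to -y.

>>> send_rows --plan '[[[-1,0,-0.2,0,0],[-1,-0.05,-0.4,0,0],[-1,-0.1,-0.6,0,0],[-1,-0.1,-0.7,0,0],[-1,-0.1,-0.7,0,0],[-1,-0.1,-0.7,0,0],[-1,-0.1,-0.7,0,0]]]'

```text
t: 2.45
tool_pos: [0.5091, -0.1097, 0.2955]
orientation: [-0.37, 3.12, 0.001]
force: [-1.0, 0.3, 0.1]
opening: 0.0927
gripper_force: 0.0
```

Run:
```python
from h import *
s=telemetry.read_state();print(s['t'],s['tool_pos'])
np.save('pics/w2T.npy',pose(s));p,d=viewer.read_camera('wrist');cv2.imwrite('pics/w2.png',p);np.save('pics/w2.npy',d)
```

```text
2.45 [ 0.50909726 -0.109717    0.29551955]
```

View pics/w2.png

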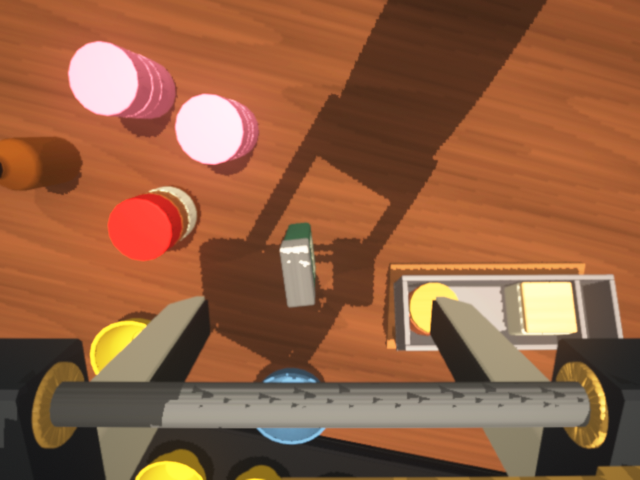

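Run:
```python
from h import *
np.set_printoptions(precision=4,suppress=True)
C=[cam('wrist',np.load(f'pics/w{i}T.npy')) for i in(1,2)];D=[np.load(f'pics/w{i}.npy') for i in(1,2)]
I=[cv2.imread(f'pics/w{i}.png') for i in(1,2)]
# refine rim corners
rough=[[(265,224),(488,222),(493,298),(265,302)],[(404,276),(613,277),(621,345),(406,350)]]
P=[]
for k,nm in enumerate(['near-y','near+y','far+y','far-y']):
    p,e=tri(C[0],rough[0][k],C[1],rough[1][k]);P.append(onz(C[0],[rough[0][k]],.0571 if k<2 else .0907)[0])
    print(nm,'tri',p,e,'plane',P[-1],onz(C[1],[rough[1][k]],.0571 if k<2 else .0907)[0])
P=np.array(P);print('len',np.linalg.norm(P[1]-P[0]),np.linalg.norm(P[2]-P[3]),'wid',np.linalg.norm(P[3]-P[0]),np.linalg.norm(P[2]-P[1]))
print('yaw deg near/far',[np.degrees(np.arctan2(-(v[0]),v[1])) for v in (P[1]-P[0],P[2]-P[3])],'centre',P.mean(0))
for k in range(2):
    H,S,V=cv2.split(cv2.cvtColor(I[k],cv2.COLOR_BGR2HSV))
    m=(S<75)&(V>110)
    x0,y0,x1,y1=[(112,172,182,256),(274,236,322,312)][k]
    w=np.zeros(m.shape,bool);w[y0:y1,x0:x1]=1
    b=max(blobs(m&w),key=lambda b:b[0][4]);pts=np.argwhere(b[2])[:,::-1].astype(float)
    q=onz(C[k],pts,.1)[:,:2];r=cv2.minAreaRect((q*1000).astype(np.float32));print('tin',b[0],b[1],r,'depth z',dep(C[k],[b[1]],D[k]))
    np.save(f'pics/t{k}.npy',b[1])
    m=((H<5)|(H>175))&(S>190)&(V>100)
    for b in blobs(m,200):
        (c,rad)=cv2.minEnclosingCircle(np.argwhere(b[2])[:,::-1].astype(np.float32));print('red',b[0],c,rad,onz(C[k],[c],.095),'d',dep(C[k],[c],D[k]))
    for (u,v) in [(148,216),(300,257),(416,257)] if k==0 else [(299,278),(145,227),(548,308)]: print((u,v),dep(C[k],[(u,v)],D[k]))
print('tin tri',tri(C[0],np.load('pics/t0.npy'),C[1],np.load('pics/t1.npy')))
```

```text
near-y tri [ 0.545  -0.0187  0.0636] 0.0008615743583993653 plane [ 0.547  -0.0193  0.0571] [ 0.5465 -0.0169  0.0571]
near+y tri [0.4992 0.1805 0.0566] 0.002512892043085526 plane [0.4979 0.1805 0.0571] [0.5004 0.18   0.0571]
far+y tri [0.56   0.1989 0.0793] 0.0030805180538350813 plane [0.5583 0.193  0.0907] [0.5546 0.1886 0.0907]
far-y tri [ 0.6082 -0.0029  0.0875] 0.0026127670669851234 plane [ 0.6082 -0.0029  0.0907] [ 0.6052 -0.004   0.0907]
len 0.20572385187696332 0.2021598431220028 wid 0.0717400727417085 0.07022367234307131
yaw deg near/far [np.float64(13.810786294900005), np.float64(14.306522096665807)] centre [0.5529 0.0878 0.0739]
tin [ 119  182   50   70 2534] [144.3552 215.8248] ((553.6109008789062, -113.03886413574219), (55.41015625, 32.36180114746094), 19.79267120361328) depth z [[ 0.5529 -0.1137  0.0995]]
red [   0  137   31   63 1475] (2.0625, 168.0) 31.068634033203125 [[ 0.5413 -0.2335  0.095 ]] d [[ 0.5413 -0.2334  0.0951]]
(148, 216) [[ 0.5524 -0.1109  0.099 ]]
(300, 257) [[0.5665 0.0187 0.0708]]
(416, 257) [[0.5422 0.1212 0.0711]]
tin [ 280  236   35   71 2046] [297.914  271.1251] ((551.7569580078125, -116.53109741210938), (60.72978210449219, 27.696413040161133), 19.66315460205078) depth z [[ 0.5508 -0.1175  0.1004]]
red [ 108  194   74   67 3726] (144.5, 225.5) 36.58561706542969 [[ 0.5435 -0.2508  0.095 ]] d [[ 0.5433 -0.2505  0.0958]]
(299, 278) [[ 0.5568 -0.1153  0.0997]]
(145, 227) [[ 0.5445 -0.25    0.0957]]
(548, 308) [[0.5414 0.1213 0.0707]]
tin tri (array([ 0.5552, -0.1173,  0.089 ]), np.float64(0.0011609647429392505))
```

```bash
cat >> h.py <<'E'
psi=np.radians(14.0);c5,s5=np.cos(.5),np.sin(.5)
ex=np.array([c5*np.cos(psi),c5*np.sin(psi),s5]);ey=np.array([-np.sin(psi),np.cos(psi),0]);ez=np.cross(ex,ey)
Rc=np.c_[ex,ey,ez];Oc=np.array([.5758,.0938,.030])
def cloud(C,depth,x0,y0,x1,y1):
    u,v=np.meshgrid(np.arange(x0,x1),np.arange(y0,y1));uv=np.c_[u.ravel(),v.ravel()].astype(float)
    o,d=rays(C,uv);z=depth[v.ravel(),u.ravel()];return (o+d*z[:,None])[z>0]
E
python3 - <<'E'
from h import *
np.set_printoptions(precision=2,suppress=True)
W=[('w1',cam('wrist',np.load('pics/w1T.npy')),np.load('pics/w1.npy'),(250,205,510,315),(105,170,190,260)),
('w2',cam('wrist',np.load('pics/w2T.npy')),np.load('pics/w2.npy'),(390,262,638,352),(270,220,325,315)),
('top',cam('top'),np.load('pics/top0.npy'),(222,195,335,262),(360,210,390,250))]
for n,C,D,a,b in W:
    p=cloud(C,D,*a);q=(p-Oc)@Rc*1000
    rim=q[(abs(q[:,2]-50)<3)&(abs(q[:,1])<110)&(abs(q[:,0])<42)]
    print(n,len(rim),'z med',np.median(rim[:,2]))
    for y0 in(-85,-40,0,40,85):
        r=rim[abs(rim[:,1]-y0)<12];f=r[r[:,0]>20];g=r[r[:,0]<-20]
        print('  y',y0,'far x',np.percentile(f[:,0],[3,50,97]) if len(f) else 0,'z',np.median(f[:,2]),'near',np.percentile(g[:,0],[3,50,97]) if len(g) else 0,np.median(g[:,2]) if len(g) else 0)
    m=rim[abs(rim[:,0])<22]
    for lo,hi in((-110,-90),(55,75),(90,110)):
        r=m[(m[:,1]>lo)&(m[:,1]<hi)];print('  ywall',np.percentile(r[:,1],[3,50,97]) if len(r)>5 else 0,len(r))
    t=cloud(C,D,*b);t=t[(t[:,2]>.095)&(t[:,2]<.106)];print('  tin',len(t),np.median(t[:,2]),t.mean(0),cv2.minAreaRect((t[:,:2]*1000).astype(np.float32)))
    fl=q[(abs(q[:,2]-5)<4)&(abs(q[:,0])<25)&(abs(q[:,1]+17)<20)];print('  gap floor z',np.median(fl[:,2]) if len(fl) else 0)
C,D=W[1][1:3];p=cloud(C,D,100,185,200,265);l=p[(p[:,2]>.091)&(p[:,2]<.1)];print('jar',np.median(l[:,2]),cv2.minEnclosingCircle((l[:,:2]*1000).astype(np.float32)))
p=cloud(cam('top'),W[2][2],425,215,458,250);l=p[(p[:,2]>.09)&(p[:,2]<.1)];print('jar',np.median(l[:,2]),cv2.minEnclosingCircle((l[:,:2]*1000).astype(np.float32)))
E
```

```text
w1 8419 z med 49.15227963044222
  y -85 far x [29.45 31.78 33.96] z 51.35865966644804 near [-35.05 -31.06 -20.43] 49.767604239392334
  y -40 far x [29.91 31.97 34.23] z 51.187351935315434 near [-35.67 -32.55 -30.53] 51.053107123329596
  y 0 far x [29.51 32.1  34.12] z 51.19206478792614 near [-35.11 -32.31 -30.54] 51.02648451565811
  y 40 far x [29.94 32.07 34.56] z 50.951882215648084 near [-34.64 -26.89 -20.47] 48.90322988649201
  y 85 far x [22.07 32.36 34.84] z 50.61919106986507 near [-35.05 -31.8  -23.03] 50.749745150759196
  ywall [-102.68  -98.67  -90.61] 431
  ywall [55.26 62.3  66.69] 534
  ywall [ 95.92  97.95 100.97] 328
  tin 2023 0.10057471811127261 [ 0.55 -0.12  0.1 ] ((556.140380859375, -116.48858642578125), (54.383934020996094, 24.83696174621582), 19.65733528137207)
  gap floor z 6.293331104372229
w2 6154 z med 49.11362534380021
  y -85 far x [29.01 30.9  32.75] z 51.401985600023885 near [-35.2  -30.89 -20.22] 49.55180697183365
  y -40 far x 0 z nan near [-34.89 -32.76 -30.65] 51.10592237197487
  y 0 far x [29.05 30.96 33.66] z 51.1975301315108 near [-35.68 -32.75 -30.5
[... 794 characters left out ...]
near [-35.16 -31.48 -29.22] 50.62045338567702
  y 40 far x [20.18 33.38 35.73] z 49.85580407264624 near [-33.55 -29.82 -20.47] 49.52472639058557
  y 85 far x [22.21 33.   35.4 ] z 50.06399792273838 near [-34.02 -31.18 -21.81] 50.84051357162373
  ywall [-104.39 -100.47  -90.46] 66
  ywall [55.14 61.75 65.41] 71
  ywall [94.89 97.23 99.79] 50
  tin 306 0.10050747263170451 [ 0.56 -0.12  0.1 ] ((558.1436157226562, -118.22378540039062), (54.18180847167969, 24.4547119140625), 19.65049934387207)
  gap floor z 5.622381545641822
jar 0.09570855758037317 ((548.1126708984375, -253.90988159179688), 27.260587692260742)
jar 0.09568953681825415 ((549.1574096679688, -255.05038452148438), 27.09722900390625)
  return _methods._mean(a, axis=axis, dtype=dtype,
  ret = ret.dtype.type(ret / rcount)
```

>>> send_rows --plan '[[[-1,0.12,-0.02,-0.2,0.05],[-1,0.237,-0.04,-0.4,0.105],[-1,0.237,-0.04,-0.6,0.105],[-1,0.237,-0.04,-0.7,0.105],[-1,0.237,-0.04,-0.7,0.105],[-1,0.237,-0.04,-0.7,0.105],[-1,0.237,-0.04,-0.7,0.105]]]'

```text
t: 3.08
tool_pos: [0.5573, -0.1187, 0.1579]
orientation: [-0.541, 3.092, -0.002]
force: [0.0, -0.3, -0.1]
opening: 0.093
gripper_force: 0.0
```

Run:
```python
from h import *
s=telemetry.read_state();T=pose(s);print(s['t'],s['tool_pos'],np.degrees(np.arctan2(-T[0,1],T[1,1])))
```

```text
3.0833 [ 0.55730446 -0.11867789  0.15792723] 19.83298929057347
```

>>> send_rows --force 12 --plan '[[[-1,0,0.007,-0.15,0],[-1,0,0.007,-0.3,0],[-1,0,0.007,-0.41,0],[-1,0,0.007,-0.41,0],[-1,0,0.007,-0.41,0],[0,0,0.007,-0.41,0],[0.3,0,0.007,-0.41,0],[1,0,0.007,-0.41,0],[1,0,0.007,-0.41,0],[1,0,0.007,-0.41,0],[1,0,0.007,-0.41,0],[1,0,0.007,-0.41,0],[1,0,0.007,-0.41,0]]]'

```text
t: 4.17
tool_pos: [0.5561, -0.118, 0.0736]
orientation: [0.539, -3.095, -0.0]
force: [-0.4, -0.2, 0.1]
opening: 0.044
gripper_force: 0.0
```

>>> send_rows --plan '[[[1,0,0,0,0],[1,0,0,0,0],[1,0,0,0,0],[1,0,0,0,0],[1,0,0,0,0],[1,0,0,0,0]]]'

```text
t: 4.67
tool_pos: [0.5561, -0.1179, 0.0736]
orientation: [0.539, -3.095, -0.0]
force: [0.4, -0.3, -1.2]
opening: 0.0239
gripper_force: 12.0
```

```bash
cat >> h.py <<'E'
Oc=Oc+Rc@np.array([-.0003,-.001,.0006])
hh=np.array([np.cos(psi),np.sin(psi),0]);zz=np.array([0,0,1.])
def W(x,y,z): return Oc+Rc@(np.array([x,y,z])/1000)
def roll(obst,b,h,th):  # grasp point -> TCP
    return obst-((b*np.cos(th)+h*np.sin(th))*hh+(b*np.sin(th)-h*np.cos(th))*zz)/1000-[0,0,.002]
E
python3 - <<'E'
from h import *
np.set_printoptions(precision=4,suppress=True)
o=W(35,82.5,50);print(o)
for th in(0,.1,.2,.3,.4,.5,.55): print(th,roll(o,18,75.6,th))
for x,z in((17,52),(0,52),(0,40),(0,20),(0,5)): print(x,z,W(x,82.5,z+75.6)-[0,0,.002])
s=telemetry.read_state();print(s['tool_pos'])
E
```

```text
[0.5621 0.1744 0.091 ]
0 [0.5446 0.17   0.1646]
0.1 [0.5374 0.1682 0.1625]
0.2 [0.5304 0.1665 0.1596]
0.3 [0.5237 0.1648 0.1559]
0.4 [0.5174 0.1632 0.1517]
0.5 [0.5116 0.1618 0.1468]
0.55 [0.5089 0.1611 0.1441]
17 52 [0.5107 0.1616 0.1485]
0 52 [0.4962 0.1579 0.1404]
0 40 [0.5018 0.1593 0.1298]
0 20 [0.5111 0.1617 0.1123]
0 5 [0.5181 0.1634 0.0991]
[ 0.5561 -0.1179  0.0736]
```

>>> send_rows --force 20 --plan '[[[1,0,0,0.1,0],[1,0,0,0.25,0],[1,0,0,0.45,0],[1,0,0.1,0.6,0],[1,0,0.25,0.68,-0.03],[1,0,0.42,0.68,-0.06],[1,0,0.6,0.68,-0.097],[1,0,0.75,0.68,-0.097],[1,0,0.75,0.68,-0.097]]]'

```text
t: 5.42
tool_pos: [0.5556, 0.0371, 0.2095]
orientation: [-0.387, 3.118, 0.004]
force: [-0.1, -0.4, -1.5]
opening: 0.0235
gripper_force: 20.0
```

>>> send_rows --plan '[[[1,0,0.15,0,0],[1,-0.03,0.35,0,0],[1,-0.06,0.5,0,0],[1,-0.06,0.63,0,0],[1,-0.06,0.685,0,0],[1,-0.06,0.69,0,0],[1,-0.06,0.69,0,0],[1,-0.06,0.69,0,0]]]'

```text
t: 6.08
tool_pos: [0.5443, 0.1687, 0.2094]
orientation: [0.38, -3.118, 0.001]
force: [0.1, -0.2, -1.3]
opening: 0.024
gripper_force: 20.0
```

Run:
```python
from h import *
np.set_printoptions(precision=4,suppress=True)
s=telemetry.read_state();T=pose(s);print(s['t'],s['tool_pos'],s['q'],s['opening'],np.degrees(np.arctan2(-T[0,1],T[1,1])))
p,d=viewer.read_camera('scene');C=cam('scene');u,v=proj(C,s['tool_pos'])[0].astype(int);print(u,v)
cv2.imwrite('pics/s1.png',cv2.resize(p[v-70:v+80,u-100:u+100],None,fx=4,fy=4,interpolation=cv2.INTER_CUBIC))
```

```text
6.0833 [0.5443 0.1687 0.2094] [ 0.2111  0.0631  1.6078 -0.0007  1.4712 -1.6023] 0.024023226998424966 13.902843579161557
380 258
```

View pics/s1.png

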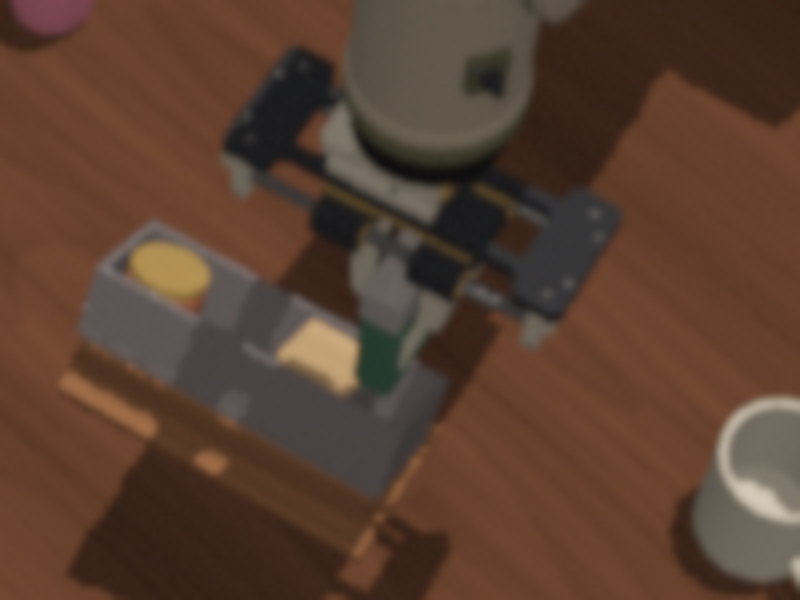

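The tin hangs upright over the slot end of the caddy, held firmly near its top. Next I lower it onto the far rim, with a light grip so it can pivot.

>>> send_rows --force 6 --plan '[[[1,0,0.006,-0.1,0],[1,0,0.006,-0.17,0],[1,0,0.006,-0.2,0],[1,0,0.006,-0.215,0],[1,0,0.006,-0.22,0],[1,0,0.006,-0.225,0],[1,0,0.006,-0.225,0]]]'

```text
t: 6.72
tool_pos: [0.5447, 0.171, 0.1655]
orientation: [-0.38, 3.117, 0.0]
force: [-0.0, -0.2, -2.8]
opening: 0.0236
gripper_force: 6.0
```

>>> send_rows --plan '[[[1,0,0,-0.015,0],[1,-0.018,-0.0045,-0.021,0],[1,-0.036,-0.009,-0.0255,0],[1,-0.054,-0.013,-0.033,0],[1,-0.071,-0.0175,-0.04,0],[1,-0.088,-0.022,-0.049,0],[1,-0.105,-0.026,-0.0585,0],[1,-0.12,-0.03,-0.069,0]]]'

```text
t: 7.38
tool_pos: [0.5196, 0.1651, 0.1506]
orientation: [0.381, -3.118, 0.0]
force: [-0.3, 0.1, 2.5]
opening: 0.024
gripper_force: 6.0
```

```bash
cat > look.py <<'E'
from h import *
import sys
np.set_printoptions(precision=4,suppress=True)
def tilt(cols=((45,95),)):
    s=telemetry.read_state();print(s['t'],s['tool_pos'],s['opening'],s['force'])
    p,d=viewer.read_camera('scene');cv2.imwrite(f"pics/sc{s['t']:.2f}.png",p);C=cam('scene');u,v=proj(C,s['tool_pos'])[0].astype(int)
    b=(u-45,v-40,u+45,v+60);sub=p[b[1]:b[3],b[0]:b[2]]
    H,S,V=cv2.split(cv2.cvtColor(sub,cv2.COLOR_BGR2HSV));m=np.zeros(H.shape,bool)
    for lo,hi in cols:m|=(H>=lo)&(H<=hi)&(S>90)&(V>30)
    m=cv2.erode(m.astype(np.uint8),np.ones((2,2)))>0
    vv,uu=np.where(m);uv=np.c_[uu+b[0],vv+b[1]].astype(float);o,dr=rays(C,uv)
    z=d[uv[:,1].astype(int),uv[:,0].astype(int)];P=(o+dr*z[:,None])[z>0]
    P=P[np.linalg.norm(P-np.median(P,0),axis=1)<.06]
    return P,s
E
python3 - <<'E'
from look import *
P,s=tilt()
G=s['tool_pos']+[0,0,.002]
q=np.c_[(P-G)@hh,(P-G)[:,2]]*1000;print(len(P),q.min(0),q.max(0))
print('in caddy mm',np.percentile((P-Oc)@Rc*1000,[2,50,98],axis=0))
# face normal: far face plane
c=P.mean(0);w,vv=np.linalg.eigh(np.cov((P-c).T));n=vv[:,0];n*=np.sign(n[0]);print('normal',n,'std',np.sqrt(w)*1000,'tilt',np.arctan2(n[2],n@hh))
E
```

```text
7.3833 [0.5196 0.1651 0.1506] 0.024045089357187743 [-0.3249  0.1378  2.5446]
46 [ 32.4981 -49.7114] [52.9893 -3.5014]
in caddy mm [[ 44.6681  82.3067  58.6984]
 [ 50.7628  86.7094  79.4726]
 [ 57.7989  93.1511 104.9484]]
normal [ 0.9471 -0.1095  0.3016] std [ 2.3038  2.9906 14.495 ] tilt 0.32582282408585667
```

It pivots as planned: about 0.33 rad so far. I'll continue.

>>> send_rows --plan '[[[1,-0.016,-0.004,-0.0105,0],[1,-0.031,-0.0075,-0.022,0],[1,-0.045,-0.011,-0.035,0],[1,-0.0585,-0.0145,-0.0485,0],[1,-0.0585,-0.0145,-0.0485,0]]]'

```text
t: 7.85
tool_pos: [0.5074, 0.1621, 0.1402]
orientation: [0.381, -3.117, 0.0]
force: [-2.0, -1.3, -0.6]
opening: 0.0243
gripper_force: 6.0
```

```bash
cat > t.py <<'E'
from look import *
P,s=tilt()
print('in caddy mm',len(P),np.percentile((P-Oc)@Rc*1000,[2,50,98],axis=0))
c=P.mean(0);w,vv=np.linalg.eigh(np.cov((P-c).T));n=vv[:,0];n*=np.sign(n[0]);print('normal',n,'std',np.sqrt(w)*1000,'tilt',np.arctan2(n[2],n@hh))
n2=vv[:,2];n2*=np.sign(n2[2]);print('long tilt',np.arctan2(-n2@hh,n2[2]),'y lean',n2@ey)
print('TCP-grasp in caddy',(s['tool_pos']+[0,0,.002]-Oc)@Rc*1000)
E
python3 t.py
```

```text
7.85 [0.5074 0.1621 0.1402] 0.02433031807708654 [-1.9923 -1.2946 -0.6425]
in caddy mm 77 [[ 39.2703  82.3906  62.9567]
 [ 44.3884  89.8431  89.4145]
 [ 49.0445  94.9908 112.9888]]
normal [ 0.8645 -0.1054  0.4914] std [ 2.3011  3.1759 16.1981] tilt 0.5434723799666962
long tilt 0.5663058326849469 y lean -0.06949424866738832
TCP-grasp in caddy [ 10.3264  83.8402 121.7373]
```

>>> send_rows --force 25 --plan '[[[1,0,0,0,0],[1,0,0,0,0],[1,-0.007,-0.002,0.013,0],[1,-0.014,-0.004,0.026,0],[1,-0.014,-0.004,0.026,0],[1,-0.014,-0.004,0.026,0]]]'

```text
t: 8.4
tool_pos: [0.5059, 0.1616, 0.1468]
orientation: [-0.381, 3.117, 0.0]
force: [0.2, -0.0, -1.1]
opening: 0.0238
gripper_force: 25.0
```

```bash
cat >> t.py <<'E'
import glob,os
p,d=viewer.read_camera('scene');np.save('pics/sc_d.npy',d);cv2.imwrite('pics/sc_last.png',p)
C=cam('scene');u,v=proj(C,s['tool_pos'])[0].astype(int)
A=(cloud(C,d,u-60,v-30,u+60,v+70)-Oc)@Rc*1000
for y0,y1 in((74,78),(78,82),(82,86),(86,90),(90,94)):
    k=A[(A[:,1]>y0)&(A[:,1]<y1)]
    print(y0,[(z0,np.round(np.median(k[(k[:,2]>z0)&(k[:,2]<z0+10)&(k[:,0]>20)][:,0]),1)) for z0 in range(15,110,10) if ((k[:,2]>z0)&(k[:,2]<z0+10)&(k[:,0]>20)).sum()>1])
E
python3 t.py
```

```text
8.4 [0.5059 0.1616 0.1468] 0.023780451282784987 [ 0.1532 -0.0106 -1.1485]
in caddy mm 42 [[ 41.4736  81.7351  71.2866]
 [ 46.8518  88.8162 101.8056]
 [ 51.0716  94.7471 120.4742]]
normal [ 0.8816 -0.1894  0.4324] std [ 2.1118  3.4511 14.8162] tilt 0.4905338872341702
long tilt 0.5571556132009041 y lean -0.1520989871448938
TCP-grasp in caddy [ 12.1581  83.7052 128.2764]
74 [(15, np.float64(34.3)), (25, np.float64(35.6)), (35, np.float64(35.8)), (45, np.float64(37.1)), (55, np.float64(47.4)), (65, np.float64(44.3)), (75, np.float64(46.7)), (85, np.float64(46.5)), (95, np.float64(47.0)), (105, np.float64(44.0))]
78 [(15, np.float64(36.6)), (25, np.float64(39.0)), (35, np.float64(35.8)), (45, np.float64(35.6)), (55, np.float64(46.3)), (65, np.float64(46.4)), (75, np.float64(46.4)), (85, np.float64(45.0)), (95, np.float64(47.8)), (105, np.float64(45.7))]
82 [(15, np.float64(35.1)), (25, np.float64(35.4)), (35, np.float64(36.0)), (45, np.float64(35.6)), (55, np.float64(47.7)), (65, np.float64(48.2)), (75, np.float64(46.5)), (85, np.float64(44.8)), (95, np.float64(46.1)), (105, np.float64(43.2))]
86 [(15, np.float64(37.8)), (25, np.float64(35.0)), (35, np.float64(35.5)), (45, np.float64(36.4)), (55, np.float64(46.1)), (65, np.float64(46.8)), (75, np.float64(47.5)), (85, np.float64(47.1)), (95, np.float64(45.2)), (105, np.float64(44.2))]
90 [(15, np.float64(34.2)), (25, np.float64(35.3)), (35, np.float64(35.5)), (45, np.float64(34.8)), (55, np.float64(44.3)), (65, np.float64(47.6)), (75, np.float64(46.3)), (85, np.float64(45.8)), (95, np.float64(45.4)), (105, np.float64(45.3))]
```

>>> send_rows --plan '[[[1,-0.04,-0.013,-0.018,0],[1,-0.08,-0.026,-0.046,0],[1,-0.08,-0.026,-0.046,0],[1,-0.08,-0.026,-0.046,0]]]'

```text
t: 8.83
tool_pos: [0.4893, 0.1562, 0.1369]
orientation: [0.381, -3.118, 0.0]
force: [-0.3, 0.3, -1.0]
opening: 0.0236
gripper_force: 25.0
```

```bash
python3 t.py|tail -6
python3 - <<'E'
from h import *
d=np.load('pics/sc_d.npy');p=cv2.imread('pics/sc_last.png');C=cam('scene');u,v=proj(C,telemetry.read_state()['tool_pos'])[0].astype(int);print(u,v)
cv2.imwrite('pics/s2.png',cv2.resize(p[v-50:v+70,u-80:u+80],None,fx=5,fy=5,interpolation=cv2.INTER_CUBIC))
E
```

```text
TCP-grasp in caddy [ -7.8667  82.5087 127.9107]
74 [(15, np.float64(35.9)), (25, np.float64(36.0)), (35, np.float64(34.6)), (45, np.float64(36.5)), (55, np.float64(29.8)), (65, np.float64(25.8)), (75, np.float64(27.6)), (85, np.float64(27.8)), (95, np.float64(27.6)), (105, np.float64(25.4))]
78 [(15, np.float64(38.0)), (25, np.float64(34.4)), (35, np.float64(36.3)), (45, np.float64(34.8)), (55, np.float64(28.2)), (65, np.float64(29.1)), (75, np.float64(27.4)), (85, np.float64(27.8)), (95, np.float64(25.5)), (105, np.float64(26.5))]
82 [(15, np.float64(36.1)), (25, np.float64(35.0)), (35, np.float64(35.1)), (45, np.float64(36.5)), (55, np.float64(30.3)), (65, np.float64(28.6)), (75, np.float64(25.8)), (85, np.float64(28.2)), (95, np.float64(25.5)), (105, np.float64(28.3))]
86 [(15, np.float64(36.0)), (25, np.float64(36.0)), (35, np.float64(36.0)), (45, np.float64(35.2)), (55, np.float64(26.8)), (65, np.float64(28.6)), (75, np.float64(28.9)), (85, np.float64(27.3)), (95, np.float64(26.3)), (105, np.float64(25.8))]
90 [(15, np.float64(34.2)), (25, np.float64(36.4)), (35, np.float64(35.9)), (45, np.float64(34.9)), (55, np.float64(27.8)), (65, np.float64(27.1)), (75, np.float64(27.0)), (85, np.float64(28.5)), (95, np.float64(25.1)), (105, np.float64(25.6))]
390 256
```

View pics/s2.png

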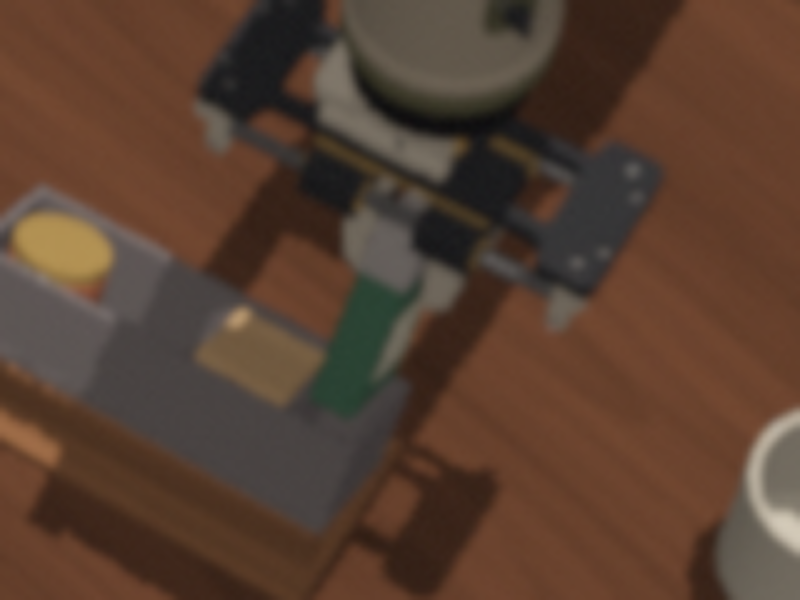

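>>> send_rows --force 10 --plan '[[[1,0.012,0.003,-0.022,0],[1,0.023,0.006,-0.044,0],[1,0.035,0.009,-0.066,0],[1,0.035,0.009,-0.066,0]]]'

```text
t: 9.27
tool_pos: [0.4965, 0.1581, 0.1226]
orientation: [0.381, -3.117, 0.0]
force: [-0.1, -0.0, -2.1]
opening: 0.024
gripper_force: 10.0
```

>>> send_rows --plan '[[[1,0.012,0.003,-0.022,0],[1,0.023,0.006,-0.044,0],[1,0.023,0.006,-0.044,0]]]'

```text
t: 9.52
tool_pos: [0.501, 0.1593, 0.1139]
orientation: [0.381, -3.117, 0.0]
force: [-0.6, -0.3, -2.0]
opening: 0.0239
gripper_force: 10.0
```

>>> send_rows --plan '[[[1,0.012,0.003,-0.022,0],[1,0.023,0.006,-0.044,0],[1,0.035,0.009,-0.066,0],[1,0.047,0.012,-0.088,0],[1,0.047,0.012,-0.088,0]]]'

```text
t: 9.93
tool_pos: [0.5103, 0.1616, 0.0963]
orientation: [0.381, -3.117, 0.0]
force: [-0.2, -0.7, -1.6]
opening: 0.024
gripper_force: 10.0
```

```bash
python3 t.py
```

```text
9.9333 [0.5103 0.1616 0.0963] 0.023988249080298406 [-0.197  -0.6561 -1.5628]
in caddy mm 29 [[19.1285 80.698  51.7211]
 [25.4971 86.4183 65.344 ]
 [29.7416 91.8615 76.3914]]
normal [0.9283 0.2468 0.2782] std [2.0006 3.5177 8.3461] tilt 0.28199436349244744
long tilt 0.2833256589120816 y lean 0.08914092507170415
TCP-grasp in caddy [-8.3058 82.6674 81.8737]
74 [(15, np.float64(36.4)), (25, np.float64(35.9)), (35, np.float64(35.9)), (45, np.float64(30.8)), (55, np.float64(25.1)), (65, np.float64(26.9)), (75, np.float64(24.6)), (85, np.float64(25.2)), (95, np.float64(23.7)), (105, np.float64(21.9))]
78 [(15, np.float64(36.1)), (25, np.float64(34.7)), (35, np.float64(37.1)), (45, np.float64(27.5)), (55, np.float64(26.1)), (65, np.float64(26.4)), (75, np.float64(22.7)), (85, np.float64(21.3)), (95, np.float64(24.2)), (105, np.float64(22.6))]
82 [(15, np.float64(36.1)), (25, np.float64(33.8)), (35, np.float64(36.1)), (45, np.float64(28.3)), (55, np.float64(25.7)), (65, np.float64(23.9)), (75, np.float64(25.5)), (85, np.float64(24.5)), (95, np.float64(24.6)), (105, np.float64(24.3))]
86 [(15, np.float64(36.9)), (25, np.float64(35.2)), (35, np.float64(35.9)), (45, np.float64(28.7)), (55, np.float64(23.6)), (65, np.float64(24.4)), (75, np.float64(24.7)), (85, np.float64(24.4)), (95, np.float64(22.9)), (105, np.float64(22.7))]
90 [(15, np.float64(36.7)), (25, np.float64(35.7)), (35, np.float64(35.4)), (45, np.float64(25.4)), (55, np.float64(23.6)), (65, np.float64(24.0)), (75, np.float64(25.5)), (85, np.float64(25.8)), (95, np.float64(24.5))]
```

>>> send_rows --plan '[[[1,0.007,0.002,-0.013,0],[1,0.012,0.003,-0.022,0],[1,0.013,0.003,-0.025,0],[1,0.013,0.003,-0.025,0],[0.4,0.013,0.003,-0.025,0],[0.2,0.013,0.003,-0.025,0],[0.2,0.013,0.003,-0.025,0],[0.2,0.013,0.003,-0.025,0],[0.2,0.013,0.003,-0.025,0]]]'

```text
t: 10.78
tool_pos: [0.5132, 0.1623, 0.0925]
orientation: [0.381, -3.118, 0.0]
force: [0.6, -0.7, -0.8]
opening: 0.037
gripper_force: 0.0
```

```bash
python3 t.py
```

```text
10.7833 [0.5132 0.1623 0.0925] 0.03704478193063089 [ 0.6287 -0.6624 -0.7704]
in caddy mm 21 [[17.5962 80.3531 51.531 ]
 [23.2757 86.7063 60.0711]
 [27.5358 92.0264 75.2177]]
normal [0.8048 0.377  0.4584] std [2.6034 3.2542 8.8968] tilt 0.48396051680349256
long tilt 0.524943913144774 y lean 0.22961652406924732
TCP-grasp in caddy [-7.5243 82.5806 77.13  ]
74 [(15, np.float64(35.5)), (25, np.float64(39.0)), (35, np.float64(36.3)), (45, np.float64(33.5)), (55, np.float64(24.3)), (65, np.float64(23.6)), (75, np.float64(22.7)), (85, np.float64(22.2)), (95, np.float64(22.4))]
78 [(15, np.float64(36.5)), (25, np.float64(36.4)), (35, np.float64(35.3)), (45, np.float64(25.3)), (55, np.float64(23.1)), (65, np.float64(22.4)), (75, np.float64(21.1)), (85, np.float64(22.0))]
82 [(15, np.float64(35.8)), (25, np.float64(35.9)), (35, np.float64(34.6)), (45, np.float64(28.4)), (55, np.float64(23.2)), (65, np.float64(22.3)), (75, np.float64(22.9)), (85, np.float64(21.1)), (95, np.float64(23.3))]
86 [(15, np.float64(34.4)), (25, np.float64(37.7)), (35, np.float64(35.0)), (45, np.float64(27.3)), (55, np.float64(22.8)), (65, np.float64(23.3)), (75, np.float64(20.4)), (85, np.float64(21.7)), (95, np.float64(21.8))]
90 [(15, np.float64(33.5)), (25, np.float64(34.9)), (35, np.float64(34.3)), (45, np.float64(27.2)), (55, np.float64(23.6)), (65, np.float64(25.4)), (75, np.float64(22.0)), (85, np.float64(20.9))]
```

>>> send_rows --plan '[[[0.1,0,0,0.1,0],[0,0,0,0.3,0],[0,0,0,0.5,0],[-1,0,0,0.7,0],[-1,0,-0.2,0.7,0],[-1,0,-0.4,0.7,0],[-1,0,-0.6,0.7,0],[-1,0,-0.8,0.7,0],[-1,0,-1,0.7,0]]]'

```text
t: 11.63
tool_pos: [0.513, -0.0393, 0.2328]
orientation: [-0.382, 3.118, -0.0]
force: [0.5, -0.1, -0.7]
opening: 0.0821
gripper_force: 0.0
```

>>> send_rows --plan '[[[-1,0,-0.2,0,0],[-1,0.05,-0.4,0,0],[-1,0.1,-0.6,0,0],[-1,0.17,-0.8,0,0],[-1,0.17,-0.97,0,0],[-1,0.17,-0.97,0,0],[-1,0.17,-0.97,0,0]]]'

```text
t: 12.22
tool_pos: [0.5468, -0.2335, 0.2319]
orientation: [0.376, -3.118, -0.001]
force: [-0.3, 0.2, -0.1]
opening: 0.0931
gripper_force: 0.0
```

Run:
```python
from h import *
np.set_printoptions(precision=4,suppress=True)
s=telemetry.read_state();T=pose(s);print(s['t'],s['tool_pos'],s['opening'],s['q'][5])
C=cam('wrist',T);p,d=viewer.read_camera('wrist');cv2.imwrite('pics/w3.png',p);np.save('pics/w3.npy',d)
H,S,V=cv2.split(cv2.cvtColor(p,cv2.COLOR_BGR2HSV));m=((H<5)|(H>175))&(S>190)&(V>100)
for b in blobs(m,200): print(b[0],b[1])
P=cloud(C,d,0,0,640,480);l=P[(P[:,2]>.088)&(P[:,2]<.1)&(np.hypot(P[:,0]-.5485,P[:,1]+.2545)<.045)];print(len(l),np.median(l[:,2]),cv2.minEnclosingCircle((l[:,:2]*1000).astype(np.float32)))
p,d=viewer.read_camera('top');cv2.imwrite('pics/top3.png',p)
A=(cloud(cam('top'),d,222,195,335,270)-Oc)@Rc*1000
t=A[(A[:,2]>85)&(A[:,1]>60)];print('tin top in caddy',len(t),np.percentile(t,[3,50,97],axis=0))
```

```text
12.2167 [ 0.5468 -0.2335  0.2319] 0.09309611682919643 -2.3006638513184248
[ 250  196   77   81 4305] [288.5229 237.9373]
4639 0.09565057174560121 ((548.2410888671875, -254.49252319335938), 26.97876739501953)
tin top in caddy 383 [[-32.4321  70.1261  87.4218]
 [ -2.5349  80.7946 106.132 ]
 [ 20.7906  93.296  110.9435]]
```

Tin check from the top camera: its top stands at caddy z ≈ 106 mm (105 expected), so it is seated. Now the jar, centre (0.548, -0.2545).

>>> send_rows --force 20 --plan '[[[-1,0.007,-0.105,-0.1,0],[-1,0.007,-0.105,-0.2,0],[-1,0.007,-0.105,-0.35,0],[-1,0.007,-0.105,-0.5,0],[-1,0.007,-0.105,-0.65,0],[-1,0.007,-0.105,-0.785,0],[-1,0.007,-0.105,-0.785,0],[-1,0.007,-0.105,-0.785,0],[1,0.007,-0.105,-0.785,0],[1,0.007,-0.105,-0.785,0],[1,0.007,-0.105,-0.785,0],[1,0.007,-0.105,-0.785,0],[1,0.007,-0.105,-0.785,0],[1,0.007,-0.105,-0.785,0],[1,0.007,-0.105,-0.785,0],[1,0.007,-0.105,-0.785,0],[1,0.007,-0.105,-0.785,0]]]'

```text
t: 13.73
tool_pos: [0.549, -0.2531, 0.0761]
orientation: [-0.381, 3.118, -0.001]
force: [-0.1, -1.2, 2.8]
opening: 0.0537
gripper_force: 20.0
```

Run:
```python
from h import *
np.set_printoptions(precision=4,suppress=True)
o=W(35,-17,50)
for th in(0,.1,.2,.3,.4,.5,.56): print(th,roll(o,14,78.1,th))
```

```text
0 [0.5726 0.0744 0.1671]
0.1 [0.5651 0.0726 0.1654]
0.2 [0.5578 0.0708 0.1628]
0.3 [0.5508 0.069  0.1595]
0.4 [0.5441 0.0674 0.1555]
0.5 [0.5379 0.0658 0.1509]
0.56 [0.5344 0.0649 0.1478]
```

>>> send_rows --force 30 --plan '[[[1,0,0,0.1,0],[1,0,0,0.25,0],[1,0,0,0.45,0],[1,0,0,0.6,0],[1,0,0.15,0.68,0],[1,0,0.3,0.68,0],[1,0,0.45,0.68,0],[1,0,0.6,0.68,0],[1,0,0.75,0.68,0],[1,0,0.9,0.68,0],[1,0,0.95,0.68,0],[1,0,0.95,0.68,0]]]'

```text
t: 14.73
tool_pos: [0.5481, -0.06, 0.2108]
orientation: [0.386, -3.116, -0.002]
force: [0.1, -0.2, -2.7]
opening: 0.0538
gripper_force: 30.0
```

>>> send_rows --plan '[[[1,0.03,0.15,0,0],[1,0.06,0.3,0,0],[1,0.09,0.45,0,0],[1,0.12,0.6,0,0],[1,0.122,0.672,0,0],[1,0.122,0.672,0,0],[1,0.122,0.672,0,0],[1,0.122,0.672,-0.1,0],[1,0.122,0.672,-0.18,0],[1,0.122,0.672,-0.21,0],[1,0.122,0.672,-0.21,0]]]'

```text
t: 15.65
tool_pos: [0.5718, 0.07, 0.1675]
orientation: [0.378, -3.115, 0.0]
force: [0.8, 0.4, -1.8]
opening: 0.0542
gripper_force: 30.0
```

```bash
cat > j.py <<'E'
from h import *
np.set_printoptions(precision=3,suppress=True)
s=telemetry.read_state();print(s['t'],s['tool_pos'],s['force'],'grasp in caddy',(s['tool_pos']+[0,0,.002]-Oc)@Rc*1000)
p,d=viewer.read_camera('scene');cv2.imwrite('pics/jl.png',p);C=cam('scene');u,v=proj(C,s['tool_pos'])[0].astype(int)
H,S,V=cv2.split(cv2.cvtColor(p,cv2.COLOR_BGR2HSV));A=(cloud(C,d,u-60,v-40,u+60,v+70)-Oc)@Rc*1000
A=A[(A[:,0]>15)&(A[:,0]<75)]
g=(s['tool_pos']-Oc)@Rc*1000
for y0 in(-35,-29,-23,-17,-11,-5,1):
    k=A[(A[:,1]>y0-3)&(A[:,1]<y0+3)]
    print(y0,[(z0,np.round(np.median(k[(k[:,2]>z0)&(k[:,2]<z0+10)][:,0]),1)) for z0 in range(15,130,10) if ((k[:,2]>z0)&(k[:,2]<z0+10)).sum()>2])
E
python3 j.py
```

```text
15.65 [0.572 0.07  0.167] [ 0.768  0.434 -1.788] grasp in caddy [ 58.709 -21.129 126.424]
-35 [(15, np.float64(34.5)), (25, np.float64(33.4)), (35, np.float64(36.1)), (55, np.float64(47.7)), (75, np.float64(58.7)), (85, np.float64(64.2)), (95, np.float64(68.5))]
-29 [(15, np.float64(35.4)), (25, np.float64(35.5)), (35, np.float64(35.5)), (45, np.float64(46.2)), (55, np.float64(53.4)), (65, np.float64(57.7)), (75, np.float64(63.1)), (95, np.float64(72.0))]
-23 [(15, np.float64(34.5)), (25, np.float64(33.8)), (35, np.float64(35.8)), (45, np.float64(48.8)), (55, np.float64(54.0)), (65, np.float64(59.6)), (75, np.float64(63.5)), (85, np.float64(68.3)), (95, np.float64(73.0))]
-17 [(15, np.float64(35.6)), (25, np.float64(33.8)), (35, np.float64(34.7)), (55, np.float64(52.8)), (65, np.float64(57.8)), (75, np.float64(64.1)), (85, np.float64(69.8)), (95, np.float64(73.9))]
-11 [(15, np.float64(35.6)), (25, np.float64(35.7)), (35, np.float64(34.8)), (45, np.float64(41.5)), (55, np.float64(50.3)), (65, np.float64(54.9)), (75, np.float64(61.0)), (85, np.float64(67.1)), (95, np.float64(71.4))]
-5 [(15, np.float64(35.6)), (25, np.float64(34.6)), (35, np.float64(35.5)), (45, np.float64(37.0)), (55, np.float64(44.4)), (65, np.float64(50.2)), (75, np.float64(57.0)), (85, np.float64(65.6)), (95, np.float64(68.7)), (105, np.float64(72.7))]
1 [(15, np.float64(35.1)), (25, np.float64(34.8)), (35, np.float64(34.6)), (45, np.float64(33.7)), (55, np.float64(37.8)), (65, np.float64(43.0)), (75, np.float64(46.6)), (85, np.float64(54.4)), (95, np.float64(60.8)), (105, np.float64(66.9)), (115, np.float64(72.3))]
```

>>> send_rows --force 9 --plan '[[[1,-0.001,0.021,0,0],[1,-0.001,0.021,-0.012,0],[1,-0.019,0.0165,-0.016,0],[1,-0.0375,0.012,-0.0205,0],[1,-0.056,0.0075,-0.027,0],[1,-0.074,0.003,-0.0335,0],[1,-0.0915,-0.0015,-0.0415,0],[1,-0.109,-0.006,-0.05,0],[1,-0.126,-0.01,-0.06,0],[1,-0.1425,-0.014,-0.07,0],[1,-0.1425,-0.014,-0.07,0]]]'

```text
t: 16.62
tool_pos: [0.5437, 0.0687, 0.1551]
orientation: [0.381, -3.117, 0.0]
force: [-0.3, -0.8, 1.2]
opening: 0.0541
gripper_force: 9.0
```

```bash
python3 j.py
```

```text
16.6167 [0.544 0.069 0.155] [-0.272 -0.843  1.151] grasp in caddy [ 28.571 -15.577 128.817]
-35 [(15, np.float64(34.2)), (25, np.float64(35.7)), (35, np.float64(34.6)), (45, np.float64(35.7)), (55, np.float64(32.6)), (65, np.float64(37.6)), (75, np.float64(38.4)), (85, np.float64(38.6)), (95, np.float64(40.5)), (105, np.float64(44.1)), (115, np.float64(44.5)), (125, np.float64(45.4))]
-29 [(15, np.float64(33.8)), (25, np.float64(35.8)), (35, np.float64(36.3)), (45, np.float64(35.9)), (55, np.float64(37.0)), (65, np.float64(39.6)), (75, np.float64(42.3)), (85, np.float64(45.7)), (95, np.float64(45.7)), (105, np.float64(46.5)), (115, np.float64(49.2)), (125, np.float64(50.5))]
-23 [(15, np.float64(35.6)), (25, np.float64(36.0)), (35, np.float64(33.8)), (45, np.float64(36.0)), (55, np.float64(42.0)), (65, np.float64(43.5)), (75, np.float64(46.0)), (85, np.float64(47.1)), (95, np.float64(49.0)), (105, np.float64(48.7)), (115, np.float64(51.4)), (125, np.float64(51.8))]
-17 [(15, np.float64(32.9)), (25, np.float64(35.5)), (35, np.float64(35.0)), (45, np.float64(34.9)), (55, np.float64(41.
[... 360 characters left out ...]
at64(47.5)), (95, np.float64(49.7)), (105, np.float64(51.1)), (115, np.float64(52.8)), (125, np.float64(54.7))]
-5 [(15, np.float64(35.0)), (25, np.float64(35.4)), (35, np.float64(35.7)), (45, np.float64(35.2)), (55, np.float64(41.3)), (65, np.float64(41.7)), (75, np.float64(44.6)), (85, np.float64(46.6)), (95, np.float64(48.2)), (105, np.float64(49.5)), (115, np.float64(51.5)), (125, np.float64(53.5))]
1 [(15, np.float64(33.6)), (25, np.float64(33.6)), (35, np.float64(35.9)), (45, np.float64(35.7)), (55, np.float64(37.1)), (65, np.float64(39.3)), (75, np.float64(40.6)), (85, np.float64(44.9)), (95, np.float64(45.0)), (105, np.float64(46.7)), (115, np.float64(49.0)), (125, np.float64(50.1))]
```

>>> send_rows --plan '[[[1,-0.017,-0.004,-0.012,0],[1,-0.034,-0.0085,-0.026,0],[1,-0.051,-0.013,-0.042,0],[1,-0.0685,-0.017,-0.0585,0],[1,-0.0685,-0.017,-0.0585,0]]]'

```text
t: 17.08
tool_pos: [0.5294, 0.0653, 0.1425]
orientation: [0.381, -3.116, -0.0]
force: [-0.3, -0.4, -0.5]
opening: 0.0538
gripper_force: 9.0
```

```bash
python3 j.py
```

```text
17.0833 [0.529 0.065 0.143] [-0.344 -0.418 -0.455] grasp in caddy [  9.664 -15.401 124.758]
-35 [(15, np.float64(35.6)), (25, np.float64(34.5)), (35, np.float64(34.3)), (45, np.float64(35.4)), (55, np.float64(26.6)), (65, np.float64(28.5)), (75, np.float64(26.2)), (85, np.float64(26.1)), (95, np.float64(25.3)), (105, np.float64(24.2)), (115, np.float64(23.1)), (125, np.float64(23.5))]
-29 [(15, np.float64(36.1)), (25, np.float64(36.4)), (35, np.float64(34.9)), (45, np.float64(34.9)), (55, np.float64(34.1)), (65, np.float64(31.3)), (75, np.float64(34.0)), (85, np.float64(30.1)), (95, np.float64(29.4)), (105, np.float64(29.3)), (115, np.float64(27.3)), (125, np.float64(27.6))]
-23 [(15, np.float64(37.5)), (25, np.float64(36.3)), (35, np.float64(35.4)), (45, np.float64(35.4)), (55, np.float64(35.4)), (65, np.float64(35.9)), (75, np.float64(34.4)), (85, np.float64(34.8)), (95, np.float64(33.7)), (105, np.float64(34.8)), (115, np.float64(32.5)), (125, np.float64(32.6))]
-17 [(15, np.float64(35.7)), (25, np.float64(36.2)), (35, np.float64(34.1)), (45, np.float64(33.8)), (55, np.float64(39.
[... 360 characters left out ...]
at64(35.0)), (95, np.float64(34.1)), (105, np.float64(34.3)), (115, np.float64(34.5)), (125, np.float64(31.8))]
-5 [(15, np.float64(35.2)), (25, np.float64(35.7)), (35, np.float64(35.8)), (45, np.float64(35.4)), (55, np.float64(35.2)), (65, np.float64(35.6)), (75, np.float64(33.5)), (85, np.float64(35.3)), (95, np.float64(33.4)), (105, np.float64(31.7)), (115, np.float64(31.5)), (125, np.float64(31.9))]
1 [(15, np.float64(34.2)), (25, np.float64(35.4)), (35, np.float64(34.8)), (45, np.float64(33.2)), (55, np.float64(32.5)), (65, np.float64(32.2)), (75, np.float64(32.1)), (85, np.float64(30.8)), (95, np.float64(29.7)), (105, np.float64(26.9)), (115, np.float64(27.5)), (125, np.float64(27.7))]
```

>>> send_rows --force 30 --plan '[[[1,0,0,0,0],[1,0,0,0,0],[1,-0.009,-0.002,0.018,0],[1,-0.018,-0.005,0.035,0],[1,-0.018,-0.005,0.035,0],[1,-0.018,-0.005,0.035,0]]]'

```text
t: 17.63
tool_pos: [0.5275, 0.0645, 0.1514]
orientation: [-0.381, 3.117, -0.0]
force: [0.3, 0.3, -2.6]
opening: 0.054
gripper_force: 30.0
```

```bash
python3 j.py
python3 - <<'E'
from h import *
for n in('w1','top'):
    C,D,b=(cam('wrist',np.load('pics/w1T.npy')),np.load('pics/w1.npy'),(255,210,505,310)) if n=='w1' else (cam('top'),np.load('pics/top0.npy'),(222,195,335,262))
    A=(cloud(C,D,*b)-Oc)@Rc*1000;A=A[(abs(A[:,2]-48)<3)&(abs(A[:,0])<26)]
    for lo,hi in((-97,-40),(5,61)):
        k=A[(A[:,1]>lo)&(A[:,1]<hi)];print(n,np.percentile(k,[1,50,99],axis=0).round(1).tolist(),cv2.minEnclosingCircle(k[:,:2].astype(np.float32)) if lo<-90 else '')
E
```

```text
17.6333 [0.528 0.065 0.151] [ 0.299  0.343 -2.606] grasp in caddy [ 12.167 -15.747 133.555]
-35 [(15, np.float64(35.5)), (25, np.float64(34.1)), (35, np.float64(34.7)), (45, np.float64(33.5)), (65, np.float64(28.6)), (75, np.float64(30.3)), (85, np.float64(30.2)), (95, np.float64(29.3)), (105, np.float64(26.7)), (115, np.float64(26.7)), (125, np.float64(26.8))]
-29 [(15, np.float64(33.8)), (25, np.float64(32.9)), (35, np.float64(34.2)), (45, np.float64(35.1)), (65, np.float64(35.9)), (75, np.float64(34.7)), (85, np.float64(35.8)), (95, np.float64(34.0)), (105, np.float64(34.0)), (115, np.float64(32.1)), (125, np.float64(31.4))]
-23 [(15, np.float64(35.5)), (25, np.float64(34.5)), (35, np.float64(34.4)), (45, np.float64(34.4)), (55, np.float64(37.4)), (65, np.float64(39.9)), (75, np.float64(39.5)), (85, np.float64(37.8)), (95, np.float64(36.1)), (105, np.float64(35.4)), (115, np.float64(35.6)), (125, np.float64(35.1))]
-17 [(15, np.float64(34.6)), (25, np.float64(33.8)), (35, np.float64(34.9)), (45, np.float64(34.8)), (65, np.float64(39.8)), (75, np.float64(40.3)), (85, np.float64(38.
[... 679 characters left out ...]
float64(34.5))]
1 [(15, np.float64(33.9)), (25, np.float64(34.0)), (35, np.float64(34.9)), (45, np.float64(34.2)), (55, np.float64(33.4)), (65, np.float64(33.8)), (75, np.float64(33.7)), (85, np.float64(33.1)), (95, np.float64(32.1)), (105, np.float64(32.9)), (115, np.float64(32.4)), (125, np.float64(30.3))]
w1 [[-25.3, -95.7, 45.8], [-4.2, -71.5, 47.8], [17.3, -49.5, 49.7]] ((-7.916316032409668, -74.89093780517578), 28.205810546875)
w1 [[-25.4, 13.8, 45.7], [-2.8, 37.0, 47.5], [19.0, 60.5, 49.3]] 
top [[-25.2, -95.2, 45.1], [-2.8, -73.5, 47.3], [18.4, -51.0, 50.8]] ((-3.22001576423645, -73.13008880615234), 23.940330505371094)
top [[-25.6, 12.9, 45.1], [-2.0, 35.6, 47.0], [20.4, 59.1, 50.8]]
```

>>> send_rows --force 12 --plan '[[[1,-0.022,-0.01,-0.013,0],[1,-0.045,-0.02,-0.0265,0],[1,-0.045,-0.02,-0.0265,0],[1,-0.045,-0.02,-0.0265,0],[1,-0.033,-0.017,-0.0485,0],[1,-0.022,-0.014,-0.0705,0],[1,-0.01,-0.011,-0.0925,0],[1,0.0015,-0.008,-0.1145,0],[1,0.0015,-0.008,-0.1145,0]]]'

```text
t: 18.43
tool_pos: [0.5272, 0.063, 0.1264]
orientation: [0.381, -3.117, -0.0]
force: [-1.0, 0.6, -2.2]
opening: 0.0537
gripper_force: 12.0
```

```bash
python3 j.py
```

```text
18.4333 [0.527 0.063 0.126] [-0.99   0.567 -2.247] grasp in caddy [ -0.39  -17.094 111.933]
-35 [(15, np.float64(34.1)), (25, np.float64(38.3)), (35, np.float64(36.1)), (45, np.float64(26.9)), (55, np.float64(19.0)), (65, np.float64(18.1)), (75, np.float64(18.4)), (85, np.float64(17.3)), (105, np.float64(16.4)), (115, np.float64(16.2))]
-29 [(15, np.float64(34.9)), (25, np.float64(35.0)), (35, np.float64(34.1)), (45, np.float64(29.8)), (55, np.float64(21.1)), (65, np.float64(23.7)), (75, np.float64(20.5)), (85, np.float64(19.8)), (95, np.float64(20.0)), (105, np.float64(20.4)), (115, np.float64(19.3)), (125, np.float64(16.2))]
-23 [(15, np.float64(35.0)), (25, np.float64(36.5)), (35, np.float64(35.4)), (45, np.float64(25.8)), (55, np.float64(25.5)), (65, np.float64(26.0)), (75, np.float64(24.8)), (85, np.float64(24.5)), (95, np.float64(22.1)), (105, np.float64(22.1)), (115, np.float64(22.7)), (125, np.float64(20.2))]
-17 [(15, np.float64(35.8)), (25, np.float64(33.4)), (35, np.float64(35.3)), (45, np.float64(31.7)), (55, np.float64(28.1)), (65, np.float64(25.8)), (75, np.float64(25.8
[... 286 characters left out ...]
oat64(25.2)), (85, np.float64(24.5)), (95, np.float64(22.4)), (105, np.float64(22.9)), (115, np.float64(20.9)), (125, np.float64(20.6))]
-5 [(15, np.float64(35.9)), (25, np.float64(35.2)), (35, np.float64(35.3)), (45, np.float64(25.7)), (55, np.float64(25.0)), (65, np.float64(24.1)), (75, np.float64(20.2)), (85, np.float64(21.6)), (95, np.float64(21.3)), (105, np.float64(19.2)), (115, np.float64(22.0)), (125, np.float64(20.1))]
1 [(15, np.float64(38.4)), (25, np.float64(35.8)), (35, np.float64(32.5)), (45, np.float64(25.2)), (55, np.float64(19.9)), (65, np.float64(20.9)), (75, np.float64(19.5)), (85, np.float64(19.2)), (95, np.float64(17.5)), (105, np.float64(17.9)), (115, np.float64(18.0))]
```

>>> send_rows --plan '[[[1,0.015,0.004,-0.02,0],[1,0.027,0.007,-0.042,0],[1,0.038,0.01,-0.064,0],[1,0.05,0.013,-0.086,0],[1,0.062,0.015,-0.108,0],[1,0.073,0.018,-0.13,0],[1,0.073,0.018,-0.13,0]]]'

```text
t: 19.07
tool_pos: [0.5424, 0.0666, 0.1014]
orientation: [0.381, -3.118, -0.0]
force: [-0.3, 0.5, -2.6]
opening: 0.0538
gripper_force: 12.0
```

```bash
python3 j.py | sed -n '1p;4,6p'
```

```text
19.0667 [0.542 0.067 0.101] [-0.314  0.549 -2.574] grasp in caddy [  1.311 -17.342  82.499]
-23 [(15, np.float64(36.0)), (25, np.float64(35.4)), (35, np.float64(35.7)), (45, np.float64(29.7)), (55, np.float64(25.2)), (65, np.float64(26.1)), (75, np.float64(22.5)), (85, np.float64(24.7)), (95, np.float64(22.6))]
-17 [(15, np.float64(33.5)), (25, np.float64(36.1)), (35, np.float64(34.5)), (45, np.float64(29.1)), (55, np.float64(26.8)), (65, np.float64(26.7)), (75, np.float64(25.7)), (85, np.float64(23.7)), (95, np.float64(22.6))]
-11 [(15, np.float64(35.9)), (25, np.float64(35.1)), (35, np.float64(36.5)), (45, np.float64(28.7)), (55, np.float64(26.0)), (65, np.float64(24.2)), (75, np.float64(24.7)), (85, np.float64(22.2)), (95, np.float64(22.0))]
```

>>> send_rows --plan '[[[1,0.003,0.001,-0.006,0],[1,0.003,0.001,-0.006,0],[-0.3,0.003,0.001,-0.006,0],[-0.5,0.003,0.001,-0.006,0],[-0.5,0.003,0.001,-0.006,0],[-0.5,0.003,0.001,-0.006,0],[-0.5,0.003,0.001,-0.006,0],[-0.5,0.003,0.001,0.1,0],[-0.5,0.003,0.001,0.3,0],[-0.5,0.003,0.001,0.5,0],[-0.5,0.003,0.001,0.7,0],[-0.5,-0.15,-0.1,0.9,0],[-0.5,-0.15,-0.1,0.95,0],[-0.5,-0.15,-0.1,0.95,0]]]'

```text
t: 20.28
tool_pos: [0.5135, 0.0457, 0.2983]
orientation: [-0.379, 3.11, -0.003]
force: [0.5, -0.4, 0.5]
opening: 0.0696
gripper_force: 0.0
```

Run:
```python
from h import *
np.set_printoptions(precision=2,suppress=True)
s=telemetry.read_state();T=pose(s);print(s['t'],s['tool_pos'],s['opening'])
p,d=viewer.read_camera('wrist');cv2.imwrite('pics/w5.png',p);np.save('pics/w5.npy',d);np.save('pics/w5T.npy',T);C=cam('wrist',T)
P=(cloud(C,d,0,0,640,480)-Oc)@Rc*1000
for n,c,zc,r in(('tin',(-3,82.5),105,20),('jar',(-3,-17),100,32),('sq',(0,37),47,30),('rd',(0,-72),47,30)):
    k=P[(abs(P[:,0]-c[0])<34)&(abs(P[:,1]-c[1])<r)&(abs(P[:,2]-zc)<(12 if zc>60 else 3))]
    if len(k)<20: print(n,len(k));continue
    A=np.c_[k[:,:2],np.ones(len(k))];w=np.ones(len(k),bool)
    for _ in range(4):
        f=np.linalg.lstsq(A[w],k[w,2],rcond=None)[0];w=abs(A@f-k[:,2])<2
    print(n,w.sum(),'top normal tilt',-f[0],-f[1],'bounds',k[w].min(0),k[w].max(0),'z med',np.median(k[w,2]),cv2.minAreaRect(k[w,:2].astype(np.float32)),cv2.minEnclosingCircle(k[w,:2].astype(np.float32)))
```

```text
20.2833 [0.51 0.05 0.3 ] 0.06955501551542553
tin 1928 top normal tilt -0.09855687667540325 -0.01795918330156243 bounds [-34.94  71.01 103.36] [ 18.24  95.62 111.71] z med 107.8358395711796 ((-8.347335815429688, 83.31269073486328), (24.610578536987305, 53.18376159667969), 89.98405456542969) ((-8.630959510803223, 83.29106140136719), 28.50187110900879)
jar 3179 top normal tilt -0.1489503420926135 0.0030959428908374775 bounds [-36.86 -42.88  97.19] [ 15.35  10.27 107.91] z med 102.89253266268409 ((-10.480378150939941, -16.212158203125), (52.49070358276367, 52.3646240234375), 32.84243392944336) ((-10.787014961242676, -16.334392547607422), 26.711496353149414)
sq 2737 top normal tilt -0.003912354159223142 -0.0043854946515828885 bounds [-33.43   7.32  45.51] [33.58 66.86 49.77] z med 47.56077165907145 ((0.06919479370117188, 37.06783676147461), (67.01991271972656, 59.5157356262207), 0.08626987785100937) ((0.45345211029052734, 36.9083251953125), 42.08590316772461)
rd 2230 top normal tilt -0.00717540015909208 0.010256625946434506 bounds [ -33.43 -101.9    45.71] [ 33.54 -42.05  50.  ] z med 47.880606235074424 ((0.054355621337890625, -71.97379302978516), (59.850555419921875, 66.96786499023438), 89.9845962524414) ((1.3570274114608765, -72.33149719238281), 42.02610778808594)
```

View pics/w5.png

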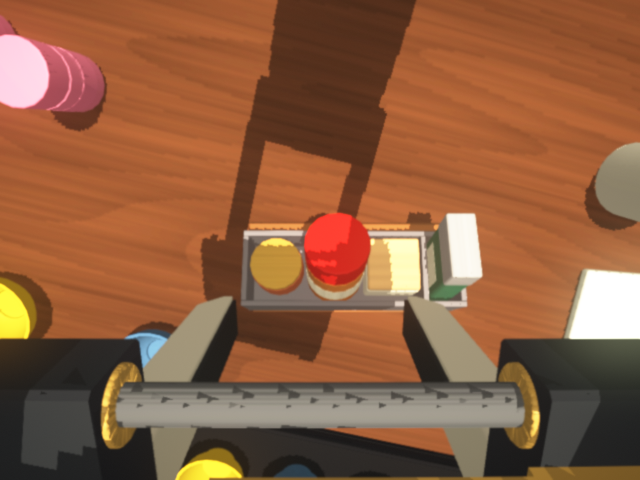

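Both are seated. The tin's underside is about 3 mm above the floor with a lean of 0.10 rad. The jar's is about 3–4 mm above with a lean of 0.15 rad. Both leans are natural rest against the low wall and inside the limits. The pots are flat at 47–48 mm and the robot is clear, so I'm handing in.

```bash
python3 -c "
from plant import order
print(order.close_job())"
```

```text
the job is handed in; nothing more can be done
None
```

I handed the job in: the tin is in the narrow slot and the jar is in the gap, both right way up, with underside centres about 3–4 mm off the caddy floor and leaning 0.10 and 0.15 rad against the low wall. By my last camera check both are inside the limits, the pots are still seated, and nothing else was touched; the hand-in returned no verdict.

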